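# Clear the analyser's hood and hold it open at 50 degrees

## Task

A box of pipette tips has been left on the closed smoked hood of the bench analyser: set it down upright in the blue tray, without dropping it in, before you raise the hood at all. Then lift the hood by its bar handle to 50 degrees, where its red pointer stands in the middle of the green band on the dial, and finish while the gripper is still holding it there by the bar, because it falls shut if let go. Leave the other things on the bench as they are.

Things in the scene. Friction and masses are not known exactly. Their poses are not given: they have to be found in the camera images.
- analyser: Cream bench analyser, fixed. Origin: centre of its underside on the bench; footprint x -150 to 170, y -130 to 130 mm; its front looks along its own -x, roughly to the robot. Front part (x -150 to 30 mm): open rotor bay 115 mm high, under the closed hood; behind it a keypad deck 150 mm high
- hood_hinge (a point): Middle of the hood's hinge axis, fixed on the analyser at its x 30, y 0, z 121 mm. The axis lies level along the analyser's y. About it, on the left cheek (+y, 131 to 136 mm from the middle plane), a white dial disc of 85 mm radius with a black tick each 10 degrees and a green band at 45 to 55 degrees
- hood (a joint): Opening angle of the dark smoked hood, a 180 x 256 x 12 mm slab, 0.43 kg with its bar, centre plane through the hinge axis, top 127 mm above the bench when closed. 0 = closed, level; grows as the front edge swings up and back; 0.873 rad = 50 degrees; stop at 1.31. No spring or catch: falls shut from any angle. Red pointer on its left edge
- hood_bar (a point): Hood's bar handle: round aluminium bar, 16 mm diameter, 130 mm long along the hinge direction, 50 mm ahead of the hood's front edge on two black arms (108 mm clear between them; 42 mm clear from bar to hood; nothing below but the bench). Origin: bar centre, 230 mm from the hinge axis, 121 mm above the bench when closed, 297 mm at 50 degrees. x points from bar to hinge
- tip_box: Closed rigid box of pipette tips, orange below and white above, 55 (x) x 90 (y) x 50 (z) mm, about 0.15 kg, lying loose on the hood. Origin: centre of its underside; z up
- blue_tray: Open blue plastic tray, fixed, 160 (x) x 180 (y) x 35 mm high, walls and floor 5 mm thick, empty. Origin: centre of its underside on the bench
- white_tray: Open white tray of the same size, fixed; it may swap places with the blue one. Origin: centre of its underside. Not for the box
- sample_jar: Bystander: small jar with red cap, 40 mm diameter, 60 mm high, standing in the white tray. Origin: centre of its underside
- wash_bottle: Bystander: white bottle with blue cap, 70 mm diameter, 170 mm high, right of the analyser. Origin: centre of its underside
- amber_jar: Bystander: amber jar with black cap, 60 mm diameter, 90 mm high, right of the analyser. Origin: centre of its underside
- tube_rack: Bystander: green rack of capped tubes, 70 x 170 mm, 92 mm high, left of the trays. Origin: centre of its underside
- beaker: Bystander: clear beaker, 70 mm diameter, 90 mm high, left of the trays. Origin: centre of its underside
- stapler: Bystander: blue and black stapler, 130 x 50 x 38 mm, right of the analyser. Origin: centre of its underside
There are look-alikes about, which are no part of the job. What is shaped like the tip_box but yellow is not meant.

How it is judged:
On the way:
1. the box of tips stands upright on the floor of the blue tray, let go, with the hood still closed (x of tip_box in the frame of blue_tray between -0.075 and 0.075 m and y of tip_box in the frame of blue_tray between -0.085 and 0.085 m and z of tip_box in the frame of blue_tray below 0.012 m and angle between tip_box's own z axis and vertical below 0.15 rad and contact force between the fingers and tip_box below 0.1 N and linear speed of tip_box below 0.03 m/s and value of joint hood below 0.06 rad), for 0.3 s.
At the end, for the whole second after the job is handed in: The box of tips stands upright (within 0.15 rad) at rest on the floor of the blue tray, and the hood is held still at 50 degrees, within 5 degrees, by the gripper's fingers on its bar (more than 0.5 N) through the last second (x of tip_box in the frame of blue_tray between -0.075 and 0.075 m and y of tip_box in the frame of blue_tray between -0.085 and 0.085 m and z of tip_box in the frame of blue_tray below 0.012 m and angle between tip_box's own z axis and vertical below 0.15 rad and contact force between the fingers and tip_box below 0.1 N and linear speed of tip_box below 0.03 m/s and value of joint hood between 0.785 and 0.96 rad and velocity of joint hood between -0.05 and 0.05 rad/s and contact force between the fingers and hood_c1 above 0.5 N); the arm keeps its last pose, push and grip.
It fails at once if the hood is raised (more than 0.1 rad) while the box of tips is not in the blue tray (value of joint hood above 0.1 rad and horizontal distance between tip_box and blue_tray above 0.115 m).
It fails at once if the box of tips is let go more than about 30 mm above the blue tray's floor (horizontal distance between tip_box and blue_tray below 0.11 m and height (world z) of tip_box above 0.037 m and contact force between the fingers and tip_box below 0.05 N).
It fails at once if a bystander (jars, bottle, rack, beaker, stapler) is pushed more than 30 mm away or over (distance of any of sample_jar, wash_bottle, amber_jar, tube_rack, beaker, stapler from where it was at the start of the episode above 0.03 m or angle between any of sample_jar, wash_bottle, amber_jar, tube_rack, beaker, stapler's own z axis and vertical above 0.4 rad).
It also fails if it takes over 54 s, if anything falls off the work surface, if the arm or the gripper's body presses on something with over 40 N, if the wrist force passes 120 N, or if a joint passes its speed limit or range.

## Robot

A 6-joint arm with a two-finger parallel gripper is mounted at the origin on the work surface. World frame = base frame: x ahead of the robot, y to its left, z up, the work surface at z = 0. Lengths are in m, angles in rad, forces in N, time in s.
With the tool pointing down it reaches from about 0.25 to 0.775 m from the base axis. Payload 4 kg.
Tool frame: the origin (TCP) lies on the centre line of the jaws, within the pads' length; the fingertips stand 17 mm ahead of it and the grasp point (between the pads) lies 2 mm behind it; z points along the fingers, y is the direction in which the jaws open and shut (so a half turn about z gives the same grasp; the last joint's range is limited). The gripper opens to 85 mm and grips with 20 to 120 N. Pads are 22 mm wide; open, the fingers measure 114 mm over their backs; the gripper's body (76 mm by 85 mm) begins 54 mm behind the grasp point. The pads swing forward as they close: fully open they stand 13 mm farther back than shut.
Start: joints at [-1.386, 0.087, 1.371, -0, 1.684, -0.103], TCP at [0.156, -0.527, 0.248] pointing down, gripper open.
Joint ranges: [-3.1, 3.1], [-0.76, 2.03], [0.27, 2.55], [-1.08, 4.22], [0.17, 2.65], [-2.57, 2.57]. Speed limits (rad/s): [2.79, 2.79, 3.14, 3.14, 3.14, 3.14].

## Interface

Orientations are given as [roll, pitch, yaw] about the fixed x, y, z axes, in that order (R = Rz(yaw) Ry(pitch) Rx(roll)).
In Python, from cell import robot, vision gives the robot as it stands. The module is installed in compiled form; this text tells all that it offers.
- The arm moves only by the shell command python3 -m jog 'ROWS' [FORCE]. ROWS is JSON, a list of rows, each an object of numbers: "x", "y", "z": the shift along the world's x, y, z in m; "rx", "ry", "rz": the turn, a rotation vector about the world's x, y, z in degrees; "fingers": the opening, from 0 (shut) to 1 (fully open). A call has 1 to 20 rows; each row is the pose to reach, as a shift and turn from the pose measured when the call began; what a row does not reach only later rows make up. A row lasts 1/8 s, in which the tool goes at most 62.5 mm and 10.7 degrees, less where a joint would pass 70% of its speed; a pose out of reach is approached as far as the arm can. A call with a gripper value outside its range is refused whole. The fingers move at their own pace and stop on an object; FORCE is the grip in N (left out, the last holds). Time passes only in rows, so rows that repeat a pose let the fingers close. It gives the time, the measured TCP pose, the force and the opening at its end, in the units of the state.
- robot.read_state(): the state, without advancing time (a new reading comes with each control period).
- vision.read_camera(name): name is "scene" or "top"; returns a dict with "pixels" (400x640x3 uint8, red, green, blue), "z_map" (400x640 float32, m along the optical axis (not along the pixel's ray), 0 where there is no reading), "intrinsics" (3x3 intrinsics, pixels), "k1" (the pictures are not rectified: a ray, as slopes to the right and down, at radius r is drawn at 1 + k1 r^2 times it, then the intrinsics apply), "camera_from_world" (4x4, takes a point from world to camera coordinates). Camera axes: x right, y down, z forward; pixel columns grow to the right and rows downward; lengths in m; the calibration is good to about 2 mm. A picture is of the moment at which its call begins.
- robot.finish_job(): hands the job in, once; it reports no verdict.
The state is a dict: "time_s": time; "joint_positions": joint angles; "joint_velocities": joint speeds; "effort": joint torques, N m; "tcp_pos": TCP position; "tool_rot": TCP orientation; "ft_force": force on the tool from outside, world axes, zero at the start; "ft_torque": the same for the moment, N m; "finger_gap": finger opening in m.
Only numpy, scipy, OpenCV 4.12 (cv2) and the standard library are available. Lean on these libraries where they do the work, as an engineer would, in place of code of your own. Each camera call takes 0.05 s, during which the arm holds its last target. There are 200 camera calls.

## Working session

There is one attempt and no reset: what is moved stays moved. The work goes in short steps, Python scripts to look and compute and a shell command to move; the robot and the scene stay as the last step left them, time stands still between calls to the robot, and variables do not carry over. Pictures are saved under pics/ and viewed, about 8 in all and at most 12, crops included, and the job is handed in when it is done.

```bash
mkdir -p pics
cat > h.py <<'E'
import numpy as np, cv2
from cell import robot, vision
def grab(name):
    return vision.read_camera(name)
def save(c,fn): cv2.imwrite('pics/'+fn,cv2.cvtColor(c['pixels'],cv2.COLOR_RGB2BGR))
def slopes(c,uv):
    K=np.array(c['intrinsics'],float); uv=np.atleast_2d(uv).astype(float)
    d=(uv-K[:2,2])/[K[0,0],K[1,1]]; s=d.copy()
    for _ in range(20): s=d/(1+c['k1']*(s**2).sum(1,keepdims=True))
    return s
def cloud(c,uv):
    uv=np.atleast_2d(uv).astype(int); s=slopes(c,uv); z=c['z_map'][uv[:,1],uv[:,0]]
    P=np.c_[s*z[:,None],z]; T=np.linalg.inv(c['camera_from_world'])
    return P@T[:3,:3].T+T[:3,3]
def onplane(c,uv,h):
    s=slopes(c,uv); T=np.linalg.inv(c['camera_from_world']); d=np.c_[s,np.ones(len(s))]@T[:3,:3].T; o=T[:3,3]
    return o+d*((h-o[2])/d[:,2])[:,None]
E
python3 - <<'E'
from h import *
for n in('scene','top'):
    c=grab(n); save(c,n+'0.png'); T=np.linalg.inv(c['camera_from_world']); print(n,T[:3,3].round(3),T[:3,2].round(2),c['k1'])
    np.savez(n+'0.npz',**c)
s=robot.read_state(); print(s['tcp_pos'],s['tool_rot'],s['ft_force'],s['time_s'])
E
```

```text
scene [1.092 0.552 1.29 ] [-0.38 -0.4  -0.83] -0.014393742576286764
top [ 0.369 -0.035  1.426] [ 0.13  0.   -0.99] -0.010100241164822934
[ 0.15602136 -0.52696324  0.24720507] [-3.13951219e+00 -2.03001299e-04  2.87773917e-01] [-0.39165128 -0.94794038 -0.48350598] 0.1
```

View pics/scene0.png

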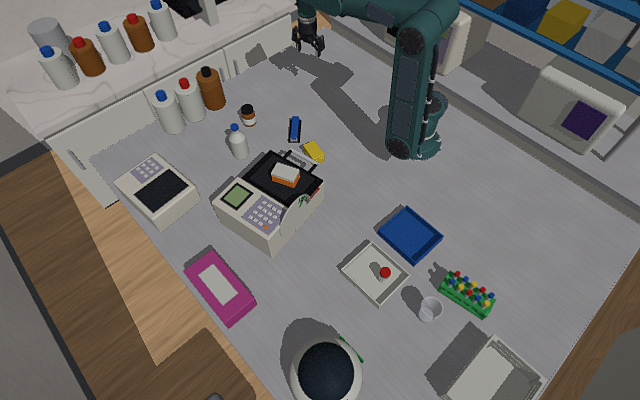

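View pics/top0.png

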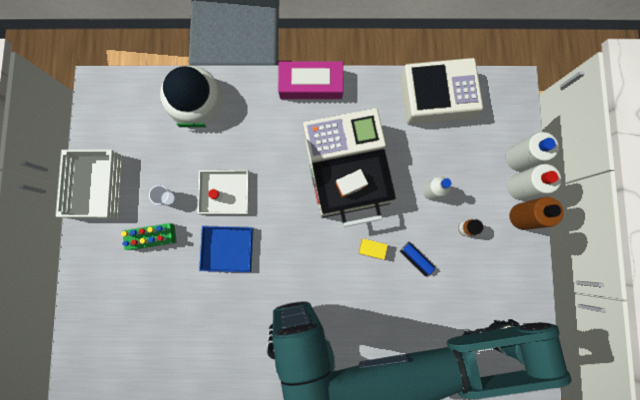

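Top view: box at (352,181) on the hood, bar at about (362,219), blue tray at (227,249), white tray at (223,192), and a yellow decoy at (374,249). Next I'll measure these.

Run:
```python
from h import *
c=dict(np.load('top0.npz')); im=c['pixels']; hsv=cv2.cvtColor(im,cv2.COLOR_RGB2HSV)
vv,uu=np.mgrid[:400,:640]; P=cloud(c,np.c_[uu.ravel(),vv.ravel()]).reshape(400,640,3)
def rect(m,label):
    q=P[m][:,:2].astype(np.float32); r=cv2.minAreaRect(q); print(label,m.sum(),np.round(r[0],4),np.round(r[1],4),round(r[2],1),'z',P[m][:,2].min().round(3),np.median(P[m][:,2]).round(3),P[m][:,2].max().round(3))
roi=lambda u0,u1,v0,v1:(uu>=u0)&(uu<u1)&(vv>=v0)&(vv<v1)
rect(roi(325,380,160,205)&(P[...,2]>.165)&(P[...,2]<.19),'box top')
m=roi(190,262,215,285)&(hsv[...,0]>100)&(hsv[...,0]<125)&(hsv[...,1]>120); rect(m,'tray'); rect(m&(P[...,2]>.028),'tray rim')
# hood slab
rect(roi(300,400,145,225)&(P[...,2]>.115)&(P[...,2]<.135)&(hsv[...,2]<70),'hood')
m=roi(335,390,203,232)&(P[...,2]>.10)&(P[...,2]<.14)&(hsv[...,2]>90); rect(m,'bar')
rect(roi(300,390,105,160)&(P[...,2]>.14)&(P[...,2]<.16),'deck')
rect(roi(350,395,235,262)&(P[...,2]>.01)&(hsv[...,1]>120),'yellow')
cv2.imwrite('pics/crop.png',cv2.resize(cv2.cvtColor(im[95:270,290:410],cv2.COLOR_RGB2BGR),None,fx=4,fy=3.4,interpolation=cv2.INTER_CUBIC))
```

```text
box top 469 [ 0.606  -0.1578] [0.0559 0.0905] 24.6 z 0.165 0.175 0.183
tray 2279 [0.3862 0.1692] [0.4082 0.1598] 88.7 z -0.007 0.004 1.426
tray rim 238 [0.3876 0.1691] [0.4082 0.1568] 88.7 z 0.028 0.033 1.426
hood 3394 [ 0.5999 -0.1712] [0.2205 0.2549] 11.4 z 0.115 0.126 0.135
bar 184 [ 0.4828 -0.1944] [0.0159 0.1295] 11.1 z 0.117 0.126 0.132
deck 3007 [ 0.7766 -0.1335] [0.1422 0.2664] 11.2 z 0.14 0.15 0.16
yellow 401 [ 0.3942 -0.1627] [0.2532 0.0641] 87.0 z 0.012 0.049 1.426
```

View pics/crop.png

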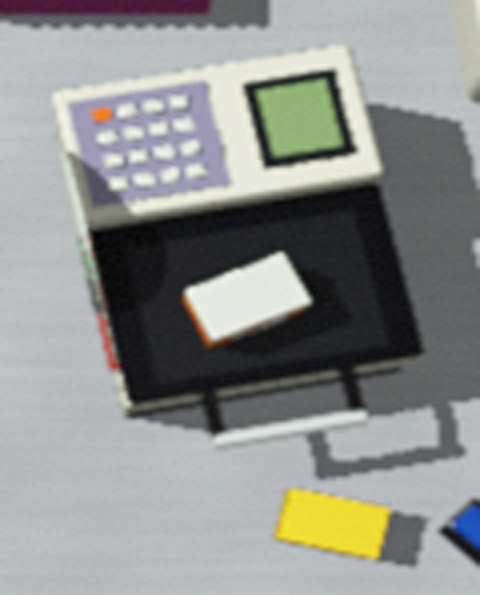

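Box centre is (0.606, -0.158), long axis at 114.6°. The bar centre is (0.483, -0.194) and analyser yaw is about 11.3°. That puts the hinge near (0.708, -0.149). Tray rim outliers need a re-check later. Moving above the box now.

```bash
python3 -m jog '[{"x":0.04,"y":0.03,"z":0.01,"rz":9},{"x":0.08,"y":0.06,"z":0.01,"rz":18},{"x":0.12,"y":0.1,"z":0.01,"rz":27},{"x":0.16,"y":0.13,"z":0.01,"rz":36},{"x":0.2,"y":0.165,"z":0.01,"rz":45},{"x":0.24,"y":0.2,"z":0.01,"rz":54},{"x":0.28,"y":0.23,"z":0.01,"rz":63},{"x":0.32,"y":0.265,"z":0.01,"rz":72},{"x":0.36,"y":0.3,"z":0.01,"rz":81},{"x":0.4,"y":0.33,"z":0,"rz":90},{"x":0.45,"y":0.369,"z":-0.01,"rz":98},{"x":0.45,"y":0.369,"z":-0.01,"rz":98},{"x":0.45,"y":0.369,"z":-0.01,"rz":98}]' 30
python3 - <<'E'
from h import *
c=grab('scene'); save(c,'s1.png'); np.savez('s1.npz',**c); s=robot.read_state(); print(s)
c=dict(np.load('top0.npz')); im=c['pixels']; hsv=cv2.cvtColor(im,cv2.COLOR_RGB2HSV)
vv,uu=np.mgrid[:400,:640]; P=cloud(c,np.c_[uu.ravel(),vv.ravel()]).reshape(400,640,3)
m=(uu>190)&(uu<262)&(vv>215)&(vv<285)&(hsv[...,0]>100)&(hsv[...,0]<125)&(hsv[...,1]>120)&(P[...,2]>.028)&(P[...,2]<.05)
print('tray rim',cv2.minAreaRect(P[m][:,:2].astype(np.float32)))
E
```

```text
{'time_s': 0.15, 'joint_positions': array([-1.38610257e+00,  8.77896418e-02,  1.37192160e+00, -4.21703718e-05,
        1.68362161e+00, -1.03122156e-01]), 'joint_velocities': array([ 2.54762137e-03, -1.84006286e-03, -5.09730697e-03,  7.62954685e-05,
       -1.88099285e-03, -3.50816933e-04]), 'effort': array([ 7.19822347e-04, -3.52371562e+01, -3.13680017e+01, -1.32713494e-04,
        8.05368792e-03,  3.94624749e-06]), 'tcp_pos': array([ 0.15602627, -0.52702383,  0.24739824]), 'tool_rot': array([-3.13985739e+00, -1.37446862e-04,  2.87811082e-01]), 'ft_force': array([0.88688742, 0.08830553, 0.23169255]), 'ft_torque': array([ 0.01056563, -0.04856823, -0.04301674]), 'finger_gap': 0.08562908386070739}
tray rim ((0.3903059959411621, 0.28256118297576904), (0.1813037246465683, 0.15684178471565247), 88.6561508178711)schema error: expected keys x, y, z, rx, ry, rz, fingers
```

The jog needs every key in each row. Tray centre is (0.390, 0.283), roughly aligned with the world axes.

```bash
python3 -m jog '[{"x":0.04,"y":0.03,"z":0.01,"rx":0,"ry":0,"rz":9,"fingers":1},{"x":0.08,"y":0.06,"z":0.01,"rx":0,"ry":0,"rz":18,"fingers":1},{"x":0.12,"y":0.1,"z":0.01,"rx":0,"ry":0,"rz":27,"fingers":1},{"x":0.16,"y":0.13,"z":0.01,"rx":0,"ry":0,"rz":36,"fingers":1},{"x":0.2,"y":0.165,"z":0.01,"rx":0,"ry":0,"rz":45,"fingers":1},{"x":0.24,"y":0.2,"z":0.01,"rx":0,"ry":0,"rz":54,"fingers":1},{"x":0.28,"y":0.23,"z":0.01,"rx":0,"ry":0,"rz":63,"fingers":1},{"x":0.32,"y":0.265,"z":0.01,"rx":0,"ry":0,"rz":72,"fingers":1},{"x":0.36,"y":0.3,"z":0.01,"rx":0,"ry":0,"rz":81,"fingers":1},{"x":0.4,"y":0.33,"z":0,"rx":0,"ry":0,"rz":90,"fingers":1},{"x":0.45,"y":0.369,"z":-0.01,"rx":0,"ry":0,"rz":98,"fingers":1},{"x":0.45,"y":0.369,"z":-0.01,"rx":0,"ry":0,"rz":98,"fingers":1},{"x":0.45,"y":0.369,"z":-0.01,"rx":0,"ry":0,"rz":98,"fingers":1}]' 30
python3 - <<'E'
from h import *
c=grab('scene'); np.savez('s1.npz',**c); s=robot.read_state(); print(s['time_s'],s['joint_positions'],s['tcp_pos'],np.degrees(s['tool_rot']),s['ft_force'])
im=c['pixels'][120:260,200:350]; cv2.imwrite('pics/s1.png',cv2.resize(im[...,::-1],None,fx=4,fy=4))
E
```

```text
time_s: 1.78
tcp_pos: [0.6057, -0.158, 0.2367]
tool_rot: [-3.138, -0.001, 1.998]
ft_force: [-0.3, 0.0, -0.5]
finger_gap: 0.0855
1.825 [-0.34602301  0.26081457  1.19205149 -0.00178126  1.69048743 -0.77236459] [ 0.60547836 -0.1587045   0.23742034] [-1.79857020e+02  2.19756916e-03  1.14415479e+02] [-0.0541688  -0.46528542 -0.4573383 ]
```

View pics/s1.png

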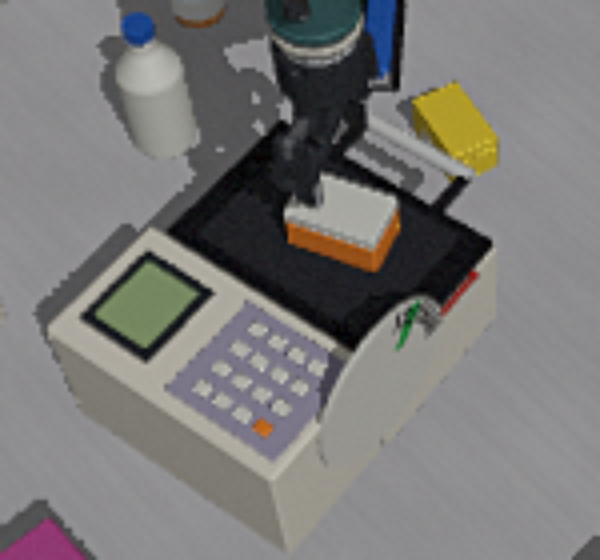

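The scene crop shows fingertips at about (310,190), above and to the left of the box top centre at (343,212). The parallax needs checking, so I'll measure the box in this view.

Run:
```python
from h import *
c=dict(np.load('s1.npz')); im=c['pixels']; hsv=cv2.cvtColor(im,cv2.COLOR_RGB2HSV)
vv,uu=np.mgrid[:400,:640]; P=cloud(c,np.c_[uu.ravel(),vv.ravel()]).reshape(400,640,3)
m=(uu>265)&(uu<305)&(vv>158)&(vv<190)&(P[...,2]>.168)&(P[...,2]<.185); q=P[m]
print('boxtop scene',cv2.minAreaRect(q[:,:2].astype(np.float32)),m.sum())
m=(uu>255)&(uu<305)&(vv>130)&(vv<190)&(P[...,2]>.2)&(P[...,2]<.24); print('fingers',P[m].min(0),P[m].max(0),m.sum())
tc=c['camera_from_world']@[.6055,-.1587,.237,1]; s=tc[:2]/tc[2]; K=c['intrinsics']; p=K[:2,:2].diagonal()*s+K[:2,2]; print('tcp px',p,(p-[200,120])*4)
for uv in [(275,168),(272,160),(279,165),(283,150)]: print(uv,cloud(c,[uv]).round(3))
```

```text
boxtop scene ((0.6082001328468323, -0.15553505718708038), (0.0574706494808197, 0.09118281304836273), 22.271324157714844) 280
fingers [ 0.56238816 -0.18492056  0.23156001] [ 0.65179437 -0.1291726   0.23922215] 12
tcp px [283.28704896 159.36251401] [333.14819586 157.45005603]
(275, 168) [[ 0.671 -0.117  0.286]]
(272, 160) [[ 0.667 -0.132  0.31 ]]
(279, 165) [[ 0.649 -0.125  0.275]]
(283, 150) [[ 0.619 -0.134  0.319]]
```

Both views agree within 3 mm. Descend and grip.

```bash
python3 -m jog '[{"x":0.001,"y":0.002,"z":-0.03,"rx":0,"ry":0,"rz":0,"fingers":1},{"x":0.001,"y":0.002,"z":-0.06,"rx":0,"ry":0,"rz":0,"fingers":1},{"x":0.001,"y":0.002,"z":-0.083,"rx":0,"ry":0,"rz":0,"fingers":1},{"x":0.001,"y":0.002,"z":-0.083,"rx":0,"ry":0,"rz":0,"fingers":1},{"x":0.001,"y":0.002,"z":-0.083,"rx":0,"ry":0,"rz":0,"fingers":0.3},{"x":0.001,"y":0.002,"z":-0.083,"rx":0,"ry":0,"rz":0,"fingers":0.3},{"x":0.001,"y":0.002,"z":-0.083,"rx":0,"ry":0,"rz":0,"fingers":0.3},{"x":0.001,"y":0.002,"z":-0.083,"rx":0,"ry":0,"rz":0,"fingers":0.3},{"x":0.001,"y":0.002,"z":-0.083,"rx":0,"ry":0,"rz":0,"fingers":0.3},{"x":0.001,"y":0.002,"z":-0.083,"rx":0,"ry":0,"rz":0,"fingers":0.3}]' 35
```

```text
time_s: 3.08
tcp_pos: [0.6072, -0.1574, 0.1569]
tool_rot: [-3.141, 0.003, 1.997]
ft_force: [-1.9, -1.4, 6.0]
finger_gap: 0.0549
```

Gripped (gap 54.9 mm). Lifting and carrying it over the blue tray.

```bash
python3 -m jog '[{"x":0,"y":0,"z":0.03,"rx":0,"ry":0,"rz":0,"fingers":0.3},{"x":0,"y":0,"z":0.07,"rx":0,"ry":0,"rz":0,"fingers":0.3},{"x":-0.01,"y":0.03,"z":0.08,"rx":0,"ry":0,"rz":-3,"fingers":0.3},{"x":-0.035,"y":0.075,"z":0.08,"rx":0,"ry":0,"rz":-6,"fingers":0.3},{"x":-0.06,"y":0.12,"z":0.08,"rx":0,"ry":0,"rz":-9,"fingers":0.3},{"x":-0.085,"y":0.17,"z":0.08,"rx":0,"ry":0,"rz":-12,"fingers":0.3},{"x":-0.11,"y":0.22,"z":0.08,"rx":0,"ry":0,"rz":-15,"fingers":0.3},{"x":-0.135,"y":0.27,"z":0.08,"rx":0,"ry":0,"rz":-18,"fingers":0.3},{"x":-0.16,"y":0.32,"z":0.08,"rx":0,"ry":0,"rz":-21,"fingers":0.3},{"x":-0.185,"y":0.37,"z":0.06,"rx":0,"ry":0,"rz":-24,"fingers":0.3},{"x":-0.205,"y":0.41,"z":0.03,"rx":0,"ry":0,"rz":-26,"fingers":0.3},{"x":-0.217,"y":0.44,"z":0,"rx":0,"ry":0,"rz":-26,"fingers":0.3},{"x":-0.217,"y":0.44,"z":-0.03,"rx":0,"ry":0,"rz":-26,"fingers":0.3},{"x":-0.217,"y":0.44,"z":-0.05,"rx":0,"ry":0,"rz":-26,"fingers":0.3},{"x":-0.217,"y":0.44,"z":-0.05,"rx":0,"ry":0,"rz":-26,"fingers":0.3}]'
python3 - <<'E'
from h import *
c=grab('scene'); np.savez('s2.npz',**c); s=robot.read_state(); print(s['time_s'],s['joint_positions'],s['tcp_pos'],np.degrees(s['tool_rot']),s['ft_force'],s['finger_gap'])
im=c['pixels'][160:310,330:500]; cv2.imwrite('pics/s2.png',cv2.resize(im[...,::-1],None,fx=4,fy=4))
E
```

```text
time_s: 4.95
tcp_pos: [0.3885, 0.282, 0.1046]
tool_rot: [-3.136, 0.006, 1.543]
ft_force: [0.6, -0.2, -1.4]
finger_gap: 0.0547
5.0 [ 0.51099062  0.01123459  1.737251   -0.00252996  1.39703835  0.53920836] [0.38960582 0.28244596 0.10631805] [-179.87994212    0.23810115   88.4088336 ] [ 0.46394216  0.7261824  -0.95499626] 0.054516507632206494
```

View pics/s2.png

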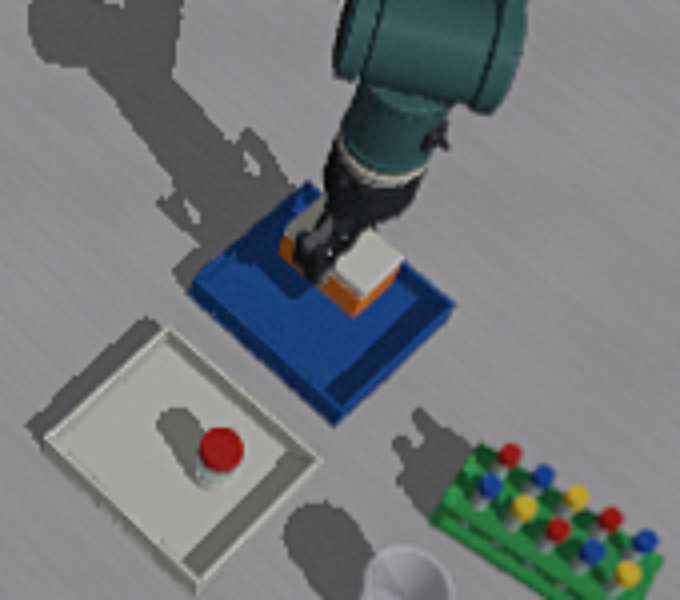

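The box is gripped upright at about (345,265), over the blue tray. Lowering it to the floor, stopping just short and checking force.

```bash
python3 -m jog '[{"x":0,"y":0,"z":-0.025,"rx":0,"ry":0,"rz":0,"fingers":0.3},{"x":0,"y":0,"z":-0.05,"rx":0,"ry":0,"rz":0,"fingers":0.3},{"x":0,"y":0,"z":-0.062,"rx":0,"ry":0,"rz":0,"fingers":0.3},{"x":0,"y":0,"z":-0.069,"rx":0,"ry":0,"rz":0,"fingers":0.3},{"x":0,"y":0,"z":-0.069,"rx":0,"ry":0,"rz":0,"fingers":0.3},{"x":0,"y":0,"z":-0.069,"rx":0,"ry":0,"rz":0,"fingers":0.3}]'
```

```text
time_s: 5.75
tcp_pos: [0.3903, 0.2828, 0.0383]
tool_rot: [-3.141, 0.003, 1.543]
ft_force: [0.6, -0.6, -0.9]
finger_gap: 0.0544
```

```bash
python3 -m jog '[{"x":0,"y":0,"z":-0.002,"rx":0,"ry":0,"rz":0,"fingers":0.3},{"x":0,"y":0,"z":-0.004,"rx":0,"ry":0,"rz":0,"fingers":0.3},{"x":0,"y":0,"z":-0.005,"rx":0,"ry":0,"rz":0,"fingers":0.3},{"x":0,"y":0,"z":-0.005,"rx":0,"ry":0,"rz":0,"fingers":0.3}]'
```

```text
time_s: 6.25
tcp_pos: [0.3908, 0.2831, 0.0349]
tool_rot: [3.141, 0.003, 1.543]
ft_force: [-1.5, -1.3, 5.8]
finger_gap: 0.0546
```

Contact with the floor (5.8 N up). Opening, settling, then rising.

```bash
python3 -m jog '[{"x":0,"y":0,"z":0,"rx":0,"ry":0,"rz":0,"fingers":0.9},{"x":0,"y":0,"z":0,"rx":0,"ry":0,"rz":0,"fingers":0.9},{"x":0,"y":0,"z":0,"rx":0,"ry":0,"rz":0,"fingers":0.9},{"x":0,"y":0,"z":0,"rx":0,"ry":0,"rz":0,"fingers":0.9},{"x":0,"y":0,"z":0.02,"rx":0,"ry":0,"rz":0,"fingers":0.9},{"x":0,"y":0,"z":0.06,"rx":0,"ry":0,"rz":0,"fingers":0.9},{"x":0,"y":0,"z":0.11,"rx":0,"ry":0,"rz":0,"fingers":0.9},{"x":0,"y":0,"z":0.17,"rx":0,"ry":0,"rz":0,"fingers":0.9},{"x":0,"y":-0.05,"z":0.2,"rx":0,"ry":0,"rz":0,"fingers":0.9},{"x":0,"y":-0.1,"z":0.2,"rx":0,"ry":0,"rz":0,"fingers":0.9}]'
python3 - <<'E'
from h import *
c=grab('scene'); np.savez('s3.npz',**c); s=robot.read_state(); print(s['time_s'],s['joint_positions'],s['tcp_pos'],s['finger_gap'])
hsv=cv2.cvtColor(c['pixels'],cv2.COLOR_RGB2HSV); vv,uu=np.mgrid[:400,:640]; P=cloud(c,np.c_[uu.ravel(),vv.ravel()]).reshape(400,640,3)
m=(abs(P[...,0]-.39)<.06)&(abs(P[...,1]-.283)<.07)&(hsv[...,1]<60)&(P[...,2]<.1)&(P[...,2]>.045); print('box top',cv2.minAreaRect(P[m][:,:2].astype(np.float32)),np.percentile(P[m][:,2],[5,50,95]),m.sum())
m=(abs(P[...,0]-.483)<.03)&(abs(P[...,1]+.194)<.08)&(P[...,2]>.1)&(P[...,2]<.14)&(hsv[...,2]>110)&(hsv[...,1]<60); print('bar scene',cv2.minAreaRect(P[m][:,:2].astype(np.float32)),np.median(P[m][:,2]),m.sum())
E
```

```text
time_s: 7.5
tcp_pos: [0.3922, 0.1828, 0.2387]
tool_rot: [3.134, 0.0, 1.545]
ft_force: [0.4, -0.8, 0.3]
finger_gap: 0.0767
7.55 [ 0.29941734 -0.18329997  1.65208091 -0.00841155  1.67045564  0.33019464] [0.39143565 0.1773747  0.23701222] 0.07702503222946519
box top ((0.393795371055603, 0.2851800322532654), (0.08979440480470657, 0.057220641523599625), 88.45601654052734) [0.04868915 0.05342144 0.05785046] 355
bar scene ((0.4861074686050415, -0.1939682960510254), (0.017014777287840843, 0.131182461977005), 12.357210159301758) 0.12593669157244292 117
```

Box stands released in the tray (top at about 0.054, centre (0.394, 0.285)). The bar averages to (0.4845, -0.194) at 11.6°. Moving above the bar, with the jaw axis across it and a 40 mm opening to fit the 42 mm clearance.

```bash
python3 -m jog '[{"x":0.01,"y":-0.045,"z":0.01,"rx":0,"ry":0,"rz":2,"fingers":0.47},{"x":0.02,"y":-0.09,"z":0.01,"rx":0,"ry":0,"rz":4,"fingers":0.47},{"x":0.035,"y":-0.14,"z":0.01,"rx":0,"ry":0,"rz":6,"fingers":0.47},{"x":0.045,"y":-0.19,"z":0.01,"rx":0,"ry":0,"rz":8,"fingers":0.47},{"x":0.06,"y":-0.24,"z":0.01,"rx":0,"ry":0,"rz":10,"fingers":0.47},{"x":0.07,"y":-0.29,"z":0,"rx":0,"ry":0,"rz":12,"fingers":0.47},{"x":0.085,"y":-0.335,"z":-0.02,"rx":0,"ry":0,"rz":13,"fingers":0.47},{"x":0.093,"y":-0.371,"z":-0.05,"rx":0,"ry":0,"rz":13,"fingers":0.47},{"x":0.093,"y":-0.371,"z":-0.06,"rx":0,"ry":0,"rz":13,"fingers":0.47},{"x":0.093,"y":-0.371,"z":-0.06,"rx":0,"ry":0,"rz":13,"fingers":0.47},{"x":0.093,"y":-0.371,"z":-0.06,"rx":0,"ry":0,"rz":13,"fingers":0.47}]' 35
python3 - <<'E'
from h import *
c=grab('scene'); np.savez('s4.npz',**c); s=robot.read_state(); print(s['time_s'],s['joint_positions'],s['tcp_pos'],np.degrees(s['tool_rot']),s['finger_gap'])
im=np.vstack([cv2.resize(c['pixels'][110:220,220:350],None,fx=4,fy=4)]); cv2.imwrite('pics/s4.png',im[...,::-1])
E
```

```text
time_s: 8.93
tcp_pos: [0.4849, -0.1928, 0.1782]
tool_rot: [3.135, 0.008, 1.767]
ft_force: [-0.6, -0.1, 0.2]
finger_gap: 0.04
8.975 [-0.48573855  0.04206658  1.55723471 -0.00223691  1.53134581 -0.68251669] [ 0.48505138 -0.19284631  0.17851805] [179.59415455   0.49497267 101.27715781] 0.040200627122933756
```

View pics/s4.png

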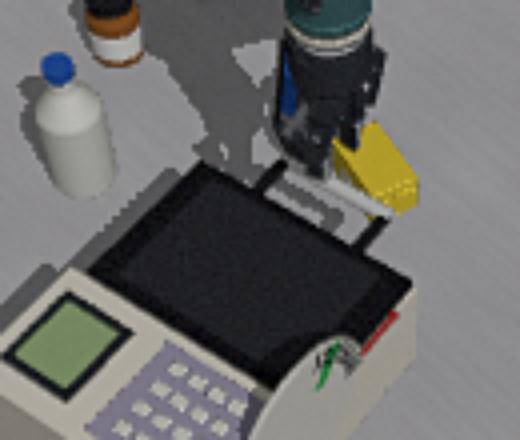

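The fingers straddle the bar from above at about (320,160) in the crop, and the hood is clear and closed. Descending and closing on the bar.

```bash
python3 -m jog '[{"x":0,"y":0,"z":-0.02,"rx":0,"ry":0,"rz":0,"fingers":0.47},{"x":0,"y":0,"z":-0.04,"rx":0,"ry":0,"rz":0,"fingers":0.47},{"x":0,"y":0,"z":-0.06,"rx":0,"ry":0,"rz":0,"fingers":0.47},{"x":0,"y":0,"z":-0.06,"rx":0,"ry":0,"rz":0,"fingers":0.47},{"x":0,"y":0,"z":-0.06,"rx":0,"ry":0,"rz":0,"fingers":0.47}]' 35; python3 -m jog '[{"x":0,"y":0,"z":0,"rx":0,"ry":0,"rz":0,"fingers":0},{"x":0,"y":0,"z":0,"rx":0,"ry":0,"rz":0,"fingers":0},{"x":0,"y":0,"z":0,"rx":0,"ry":0,"rz":0,"fingers":0},{"x":0,"y":0,"z":0,"rx":0,"ry":0,"rz":0,"fingers":0},{"x":0,"y":0,"z":0,"rx":0,"ry":0,"rz":0,"fingers":0}]' 40
```

```text
time_s: 9.6
tcp_pos: [0.4858, -0.1928, 0.1201]
tool_rot: [3.132, 0.01, 1.768]
ft_force: [-0.0, -0.3, -0.6]
finger_gap: 0.0401
time_s: 10.22
tcp_pos: [0.482, -0.1939, 0.1217]
tool_rot: [-3.141, 0.011, 1.768]
ft_force: [-13.7, -1.2, 9.7]
finger_gap: 0.0144
```

Gripped, with a slight sideways pull, which the next call relieves since it starts from the measured pose. Lifting along the arc to 10° first (0.23 m radius, yaw 11.5°).

```bash
python3 -m jog '[{"x":0,"y":0,"z":0,"rx":0,"ry":0,"rz":0,"fingers":0},{"x":0,"y":0,"z":0.005,"rx":0,"ry":0,"rz":0,"fingers":0},{"x":0,"y":0,"z":0.012,"rx":0,"ry":0,"rz":0,"fingers":0},{"x":0.001,"y":0,"z":0.02,"rx":0,"ry":0,"rz":0,"fingers":0},{"x":0.002,"y":0,"z":0.03,"rx":0,"ry":0,"rz":0,"fingers":0},{"x":0.003,"y":0.001,"z":0.04,"rx":0,"ry":0,"rz":0,"fingers":0},{"x":0.003,"y":0.001,"z":0.04,"rx":0,"ry":0,"rz":0,"fingers":0}]' 40
python3 - <<'E'
from h import *
s=robot.read_state(); print(s['tcp_pos'],s['ft_force'],s['ft_torque'],s['finger_gap'])
E
```

```text
time_s: 11.1
tcp_pos: [0.4853, -0.1931, 0.1632]
tool_rot: [3.141, 0.012, 1.768]
ft_force: [-0.7, -0.8, -2.5]
finger_gap: 0.0145
[ 0.48525116 -0.19314057  0.16315264] [-0.72275216 -0.78959847 -2.52651222] [-0.11842385  0.40650093  0.0260379 ] 0.014548510313629297
```

Forces are low. Continue to 45°.

```bash
python3 -m jog '[{"x":0.002,"y":0,"z":0.009,"rx":0,"ry":0,"rz":0,"fingers":0},{"x":0.004,"y":0.001,"z":0.018,"rx":0,"ry":0,"rz":0,"fingers":0},{"x":0.007,"y":0.0015,"z":0.0275,"rx":0,"ry":0,"rz":0,"fingers":0},{"x":0.01,"y":0.002,"z":0.037,"rx":0,"ry":0,"rz":0,"fingers":0},{"x":0.0135,"y":0.003,"z":0.0465,"rx":0,"ry":0,"rz":0,"fingers":0},{"x":0.0175,"y":0.0035,"z":0.0555,"rx":0,"ry":0,"rz":0,"fingers":0},{"x":0.022,"y":0.0045,"z":0.0645,"rx":0,"ry":0,"rz":0,"fingers":0},{"x":0.0265,"y":0.0055,"z":0.0735,"rx":0,"ry":0,"rz":0,"fingers":0},{"x":0.032,"y":0.0065,"z":0.082,"rx":0,"ry":0,"rz":0,"fingers":0},{"x":0.037,"y":0.0075,"z":0.09,"rx":0,"ry":0,"rz":0,"fingers":0},{"x":0.043,"y":0.009,"z":0.0985,"rx":0,"ry":0,"rz":0,"fingers":0},{"x":0.049,"y":0.01,"z":0.106,"rx":0,"ry":0,"rz":0,"fingers":0},{"x":0.056,"y":0.0115,"z":0.114,"rx":0,"ry":0,"rz":0,"fingers":0},{"x":0.0625,"y":0.0125,"z":0.121,"rx":0,"ry":0,"rz":0,"fingers":0},{"x":0.0625,"y":0.0125,"z":0.121,"rx":0,"ry":0,"rz":0,"fingers":0},{"x":0.0625,"y":0.0125,"z":0.121,"rx":0,"ry":0,"rz":0,"fingers":0}]' 40
python3 - <<'E'
from h import *
s=robot.read_state(); print(s['tcp_pos'],s['ft_force'],s['ft_torque'],s['finger_gap'])
c=grab('scene'); np.savez('s5.npz',**c); im=cv2.resize(c['pixels'][100:250,210:350],None,fx=4,fy=4,interpolation=cv2.INTER_CUBIC); cv2.imwrite('pics/s5.png',im[...,::-1])
E
```

```text
time_s: 13.1
tcp_pos: [0.5458, -0.181, 0.288]
tool_rot: [-3.14, 0.014, 1.767]
ft_force: [-11.2, -1.3, 8.1]
finger_gap: 0.0144
[ 0.54578457 -0.18095325  0.28798348] [-11.21823808  -1.26889742   8.08677958] [-0.23682539  2.30820747 -0.01496936] 0.014392336778027074
```

View pics/s5.png

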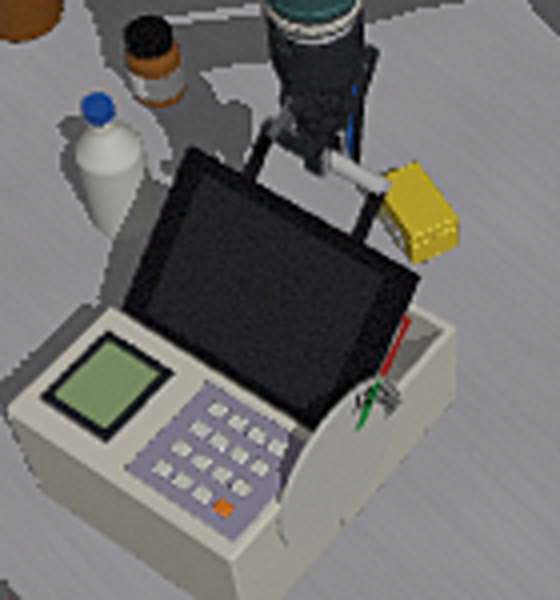

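The hood is raised, the fingers still hold the bar at about (320,160), and the red pointer at (395,345) is close to the green band at (370,405). Fitting a plane to the hood's depth for its angle.

```bash
cat >> h.py <<'E'
def hood(c):
    hsv=cv2.cvtColor(c['pixels'],cv2.COLOR_RGB2HSV); vv,uu=np.mgrid[:400,:640]; P=cloud(c,np.c_[uu.ravel(),vv.ravel()]).reshape(400,640,3)
    ax=np.array([np.cos(np.radians(11.5)),np.sin(np.radians(11.5))]); d=(P[...,:2]-[.707,-.148]); r=d@ax; y=d@[-ax[1],ax[0]]
    m=(r>-.16)&(r<-.01)&(abs(y)<.1)&(hsv[...,2]<70)&(P[...,2]>.125)&(P[...,2]<.27)
    A=np.polyfit(r[m],P[...,2][m],1); res=P[...,2][m]-np.polyval(A,r[m]); k=abs(res)<.008; A=np.polyfit(r[m][k],P[...,2][m][k],1)
    return np.degrees(np.arctan(-A[0])),A[1],m.sum(),k.sum()
E
python3 - <<'E'
from h import *
c=dict(np.load('s5.npz')); print(hood(c))
import math
s=robot.read_state()['tcp_pos']; r=np.hypot(*(s[:2]-[.7074,-.148])); print('bar geometric',math.degrees(math.atan2(s[2]+.002-.123,r)),r,np.hypot(r,s[2]-.121))
E
```

```text
(np.float64(43.73084996598831), np.float64(0.13195224884295848), np.int64(2296), np.int64(2220))
bar geometric 45.33953980598517 0.16498587429522807 0.23472034772141423
```

Plane fit gives 43.7°, bar geometry 45.3°. The 11 N is a radial mismatch, which restarting from the measured pose relieves. Moving about 5.5° further along the tangent.

```bash
python3 -m jog '[{"x":0,"y":0,"z":0,"rx":0,"ry":0,"rz":0,"fingers":0},{"x":0.005,"y":0.001,"z":0.005,"rx":0,"ry":0,"rz":0,"fingers":0},{"x":0.01,"y":0.002,"z":0.01,"rx":0,"ry":0,"rz":0,"fingers":0},{"x":0.0155,"y":0.003,"z":0.015,"rx":0,"ry":0,"rz":0,"fingers":0},{"x":0.0155,"y":0.003,"z":0.015,"rx":0,"ry":0,"rz":0,"fingers":0},{"x":0.0155,"y":0.003,"z":0.015,"rx":0,"ry":0,"rz":0,"fingers":0},{"x":0.0155,"y":0.003,"z":0.015,"rx":0,"ry":0,"rz":0,"fingers":0},{"x":0.0155,"y":0.003,"z":0.015,"rx":0,"ry":0,"rz":0,"fingers":0}]' 40
python3 - <<'E'
from h import *
c=grab('scene'); np.savez('s6.npz',**c); print(hood(c))
s=robot.read_state(); print(s['tcp_pos'],s['ft_force'],s['ft_torque'],s['finger_gap'])
a=cv2.resize(c['pixels'][165:225,270:330],None,fx=9,fy=9,interpolation=cv2.INTER_CUBIC); cv2.imwrite('pics/s6.png',a[...,::-1])
E
```

```text
time_s: 14.15
tcp_pos: [0.5609, -0.1779, 0.3033]
tool_rot: [-3.14, 0.014, 1.767]
ft_force: [-4.6, -0.2, 0.4]
finger_gap: 0.0144
(np.float64(49.09413783825477), np.float64(0.13336443890407557), np.int64(2183), np.int64(2117))
[ 0.5609073  -0.17786918  0.30330129] [-5.61992603 -0.15383617  1.81639376] [-0.05614401  1.17455336  0.04852956] 0.014278685772626096
```

View pics/s6.png

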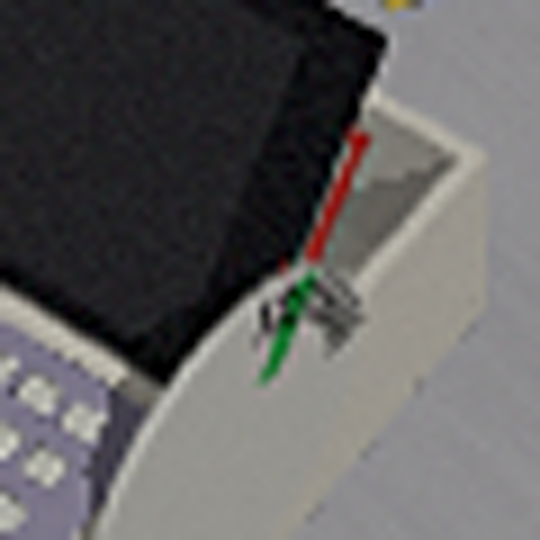

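The red pointer (pixels (355,135) to (315,260)) lines up with the green band (about (310,275) to (265,380)). Last check: bar height by depth, box in the tray, and stillness.

```bash
python3 -m jog '[{"x":0,"y":0,"z":0,"rx":0,"ry":0,"rz":0,"fingers":0},{"x":0,"y":0,"z":0,"rx":0,"ry":0,"rz":0,"fingers":0},{"x":0,"y":0,"z":0,"rx":0,"ry":0,"rz":0,"fingers":0},{"x":0,"y":0,"z":0,"rx":0,"ry":0,"rz":0,"fingers":0}]' 40
python3 - <<'E'
from h import *
for n in('scene','top'):
    c=grab(n); hsv=cv2.cvtColor(c['pixels'],cv2.COLOR_RGB2HSV); vv,uu=np.mgrid[:400,:640]; P=cloud(c,np.c_[uu.ravel(),vv.ravel()]).reshape(400,640,3)
    if n=='scene': print('hood',hood(c))
    m=(abs(P[...,0]-.562)<.035)&(abs(P[...,1]+.178)<.075)&(P[...,2]>.27)&(P[...,2]<.32)&(hsv[...,2]>110)&(hsv[...,1]<50)
    if m.sum()>5: print(n,'bar top z',np.percentile(P[m],[10,50,90],axis=0).round(4).tolist(),m.sum())
    m=(abs(P[...,0]-.39)<.06)&(abs(P[...,1]-.283)<.07)&(hsv[...,1]<60)&(P[...,2]<.1)&(P[...,2]>.04)
    if m.sum()>5: print(n,'box',cv2.minAreaRect(P[m][:,:2].astype(np.float32)),np.median(P[m][:,2]))
s=robot.read_state(); print(s['tcp_pos'],s['ft_force'],s['finger_gap'],abs(s['joint_velocities']).max())
E
```

```text
time_s: 14.7
tcp_pos: [0.5609, -0.1779, 0.3033]
tool_rot: [-3.14, 0.014, 1.766]
ft_force: [-4.2, -0.6, 0.7]
finger_gap: 0.0141
hood (np.float64(49.02502435541725), np.float64(0.13349106254153192), np.int64(2174), np.int64(2105))
scene bar top z [[0.5509, -0.1661, 0.2954], [0.5594, -0.1442, 0.3005], [0.5671, -0.1178, 0.3051]] 82
scene box ((0.39219656586647034, 0.28498730063438416), (0.08937449008226395, 0.05979273468255997), 86.74774932861328) 0.053062192664531826
top bar top z [[0.5477, -0.1564, 0.2973], [0.5532, -0.1445, 0.3001], [0.5595, -0.1328, 0.3035]] 55
top box ((0.3914765417575836, 0.2840997576713562), (0.09035876393318176, 0.05289596691727638), 87.30481719970703) 0.053411997342302064
[ 0.56087238 -0.17788264  0.30327213] [-4.76508582 -0.285174    0.22882523] 0.014007652483066532 0.001582528607178369
```

```bash
python3 -c "from cell import robot; print(robot.finish_job())"
```

```text
the job is handed in; nothing more can be done
None
```

I set the box of tips down upright in the blue tray with the hood still closed. Then I lifted the hood by its bar to about 50° and handed the job in at about 15 s of the 54 s, with the gripper still holding it. `finish_job()` reports no verdict, so I only have my own checks to go on.

- **Box:** both cameras put its centre at about (0.392, 0.284), against a tray centre of (0.390, 0.283). Its top is level at about 0.053 m, so it is standing on the tray floor.
- **Hood angle:** the depth fit to the hood gives 49.0°. The bar's visible surface at about 0.300 m also points to about 50°. The red pointer lines up with the green band. The one that disagrees is the tool height, which suggests about 52°, probably because the bar slid slightly in the pads. All are within the 45–55° limits.
- **Grip:** commanded at 40 N. The fingers read 14 mm on the 16 mm bar, which I take to be pad give. The outside force on the wrist was about 5 N and the arm was still.
- **Bystanders:** the gripper never touched them as far as I saw, but I did not measure them again at the end.

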